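# Pay for a wash and point at its touch-free start pad

### The job

Start a wash at the laundry counter: with the fingertips, push the coin slide all the way home into the white coin box, then point down at the round touch-free start pad on the panel, holding the fingertips two or three centimetres above its middle for two seconds, and finish while still pointing there. Do not touch any of the three pads or their panel, and do not bring the fingers down close over the square pad or the bar-shaped one, which start other machines. Pick nothing up, and leave the cup, bottle, jar and brush where they stand.

Things in the scene. Friction and masses are not known exactly. Their poses are not given: they have to be found in the camera images.
- coin_box: white painted metal coin box fixed on the counter, 120 mm deep (x), 150 mm wide (y), 88 mm high. Origin: at counter height under the middle of its front face, the face the slide enters; its own x axis points from there into the box, z up. It may be turned by up to 0.25 rad, and stands left or right of the panel.
- coin_slide (a joint): travel of the coin slide along the coin box's x axis, in m: 0 fully out, 0.040 fully home against its stop. It starts between 0 and 0.012. Pushing takes about 3 N; it has no spring and stays where it is left.
- push_face (a point): middle of the front face of the slide's steel push bar, the face to push on. The bar is 95 mm wide (y), 30 mm high, 12 mm thick, centred 55 mm above the counter, at the end of a flat steel tongue carrying three coins. The face lies 56 mm in front of the coin box's front face at joint 0, and 16 mm in front of it when home. The point's axes are the coin box's; push along +x.
- panel: flat aluminium panel fixed on the counter, 120 mm (x) by 330 mm (y), 20 mm thick, carrying the three black pads in a row along its y, 110 mm apart, in any order. Origin: centre of its underside. Turned by up to 0.25 rad. Not to be touched.
- round_pad: touch-free start pad fixed on the aluminium panel: a disc 64 mm across, 14 mm high, black plastic. Origin: centre of its underside, on the panel's top (20 mm above the counter); z up, x and y along the panel's. The one to point at.
- round_pad_top (a point): centre of the top face of the round pad, 34 mm above the counter.
- square_pad: touch-free start pad fixed on the aluminium panel: a square, 58 by 58 mm, 14 mm high, black plastic. Origin: centre of its underside, on the panel's top (20 mm above the counter); z up, x and y along the panel's. Leave alone.
- square_pad_top (a point): centre of the top face of the square pad, 34 mm above the counter.
- bar_pad: touch-free start pad fixed on the aluminium panel: a narrow bar, 86 mm (x) by 30 mm (y), 14 mm high, black plastic. Origin: centre of its underside, on the panel's top (20 mm above the counter); z up, x and y along the panel's. Leave alone.
- bar_pad_top (a point): centre of the top face of the bar-shaped pad, 34 mm above the counter.
- cup: small white plastic measuring cup standing loose on the robot's side of the work, 64 mm across, 65 mm high. Origin: centre of its underside. Leave alone.
- bottle: white detergent bottle standing loose to the left of the work, 72 mm across, 200 mm high. Origin: centre of its underside. Leave alone.
- jar: clear jar with a white cap standing loose beyond the work, 68 mm across, 100 mm high. Origin: centre of its underside. Leave alone.
- brush: flat cleaning brush with a wooden handle, lying loose to the right of the work, long axis along its own x. Leave alone.

How it is judged:
On the way, in this order (a step that is already met when the one before it is completed fails the run):
1. the coin slide is pushed home (value of joint coin_slide above 0.037 m), for 0.2 s.
2. the tool point dwells just above the middle of the round pad for 1.8 s, the slide still home (horizontal distance between the grasp point and round_pad_top below 0.025 m and z of the grasp point in the frame of round_pad between 0.024 and 0.099 m and value of joint coin_slide above 0.037 m), for 1.8 s.
At the end, for the whole second after the job is handed in: The coin slide is within 3 mm of fully home; the tool point (TCP) is within 25 mm of the round pad's centre horizontally and 10 to 85 mm above its top, touching nothing; cup, bottle, jar and brush are within 20 mm of where they stood (all of step 2 and distance of each of cup, bottle, jar, brush from where it was at the start of the episode below 0.02 m).
It fails at once if the arm or the gripper's body, not the fingers, pushes the coin slide or box (contact force between the arm and coin_box above 2 N).
It fails at once if a pad or the panel is touched (contact force between any of the fingers, the arm and round_pad above 0.5 N or contact force between any of the fingers, the arm and square_pad above 0.5 N or contact force between any of the fingers, the arm and bar_pad above 0.5 N or contact force between any of the fingers, the arm and panel above 0.5 N).
It fails at once if the tool point comes within 30 mm of the middle of a wrong pad, less than 75 mm above it ((horizontal distance between the grasp point and square_pad_top below 0.03 m and z of the grasp point in the frame of square_pad below 0.089 m) or (horizontal distance between the grasp point and bar_pad_top below 0.03 m and z of the grasp point in the frame of bar_pad below 0.089 m)).
It fails at once if the cup, bottle, jar or brush is moved more than 20 mm or lifted (not (distance of cup from where it was at the start of the episode below 0.02 m) or not (distance of bottle from where it was at the start of the episode below 0.02 m) or not (distance of jar from where it was at the start of the episode below 0.02 m) or not (distance of brush from where it was at the start of the episode below 0.02 m) or height (world z) of any of cup, bottle, jar above 0.012 m).
It also fails if it takes over 48 s, if anything falls off the work surface, if the arm or the gripper's body presses on something with over 40 N, if the wrist force passes 120 N, or if a joint passes its speed limit or range.

### The arm

A 6-joint arm with a two-finger parallel gripper is mounted at the origin on the work surface. World frame = base frame: x ahead of the robot, y to its left, z up, the work surface at z = 0. Lengths are in m, angles in rad, forces in N, time in s.
With the tool pointing down it reaches from about 0.35 to 0.775 m from the base axis. Payload 7.3 kg.
Tool frame: the origin (TCP) lies between the finger pads, 19 mm behind the fingertips; this is the grasp point; z points along the fingers, y is the line along which they close (so a half turn about z gives the same grasp; the last joint's range is limited). The gripper opens to 92 mm and grips with 3 to 60 N. Pads are 19 mm wide; open, the fingers measure 130 mm over their backs; the gripper's body (75 mm by 190 mm) begins 47 mm behind the grasp point.
Start: joints at [-1.299, 0.342, 1.524, -0, 1.275, -0.146], TCP at [0.213, -0.48, 0.246] pointing down, gripper open.
Joint ranges: [-2.53, 2.53], [-0.77, 2.02], [0.04, 2.7], [-1, 4.14], [0.28, 2.66], [-3.11, 3.11]. Speed limits (rad/s): [2.57, 2.57, 3.14, 3.14, 3.14, 3.14].

### API

Orientations are given as [roll, pitch, yaw] about the fixed x, y, z axes, in that order (R = Rz(yaw) Ry(pitch) Rx(roll)).
In Python, from cell import * gives the robot as it stands. The module is installed in compiled form; this text tells all that it offers.
- The arm moves only by the tool arm_command, never from a script. Its argument "series" is a list of rows, each an object of numbers: "x", "y", "z": the shift along the tool's x, y, z in mm; "rx", "ry", "rz": the turn, a rotation vector about the tool's x, y, z in degrees. A call has 1 to 20 rows; each row is the pose to reach, as a shift and turn from the pose commanded when the call began, along the tool's axes at that moment; what a row does not reach only later rows make up. A row lasts 1/10 s, in which the tool goes at most 50 mm and 8.59 degrees, less where a joint would pass 70% of its speed; a pose out of reach is approached as far as the arm can. A call with a gripper value outside its range is refused whole. "hand" is the finger opening in mm, from 0 to 91.8, set as the call begins (left out, the last holds). The fingers move at their own pace and stop on an object; "squeeze" is the grip in N (left out, the last holds). Time passes only in rows, so rows that repeat a pose let the fingers close. It gives the time, the measured TCP pose, the force, the opening and the grip force at its end, in the units of the state.
- observe(): the state, without advancing time (a new reading comes with each control period).
- read_camera(name): name is "side" or "top" or "wrist"; returns a dict with "pixels" (384x512x3 uint8, blue, green, red), "K" (3x3 intrinsics, pixels), "rvec" (rotation vector, rad) and "tvec" (3), from world to camera coordinates, as OpenCV has them. Camera axes: x right, y down, z forward; pixel columns grow to the right and rows downward; lengths in m; the calibration is good to about 2 mm. A picture is of the moment at which its call begins. There is no depth.
- hand_in(): hands the job in; it is judged then, once.
Trained networks look in a picture, given as the dict that the camera call returned (one of the last four; its "shot" number tells which), for a name from the list of things; names that differ only in an ending like _2 or _b are one class to them, and where a whole thing is asked for, a point or a joint stands for the part that bears it (a point fixed in the world has none). Each returns a list of dicts, best first, with "confidence" (0 to 1); they miss things now and then, are a little off and sometimes report something else, mostly with a low value. They report only what shows in the picture. A call takes as long as a camera call.
- boxes_of(picture, query): "point" ([x, y, z] in m, in world coordinates, good to about 4 mm: the middle of the surface that is visible of it).
- trace(picture, query): "pixels" (384x512 bool, what is visible of it).
- mark_of(picture, query): "point" ([x, y, z] in m, in world coordinates, good to about 4 mm: a listed point, or the origin of a listed thing).
The state is a dict: "time": time; "qpos": joint angles; "qvel": joint speeds; "joint_efforts": joint torques, N m; "tool_pos": TCP position; "tool_rot": TCP orientation; "contact_force": force on the tool from outside, world axes, zero at the start; "torque": the same for the moment, N m; "opening": finger opening in m; "grip_force": force on a finger pad.
Only numpy, scipy, OpenCV 4.12 (cv2) and the standard library are available. Lean on these libraries where they do the work, as an engineer would, in place of code of your own. Each camera call takes 0.05 s, during which the arm holds its last target. There are 200 camera calls.

## Working session

There is one attempt and no reset: what is moved stays moved. The work goes in short steps, Python scripts to look and compute and a tool call to move; the robot and the scene stay as the last step left them, time stands still between calls to the robot, and variables do not carry over. Pictures are saved under pics/ and viewed, at most 10 in all, crops included, and the job is handed in when it is done.

Besides the shell and the picture viewer there is one more tool, called after ">>>" by a JSON object that holds its "method" and its "body". arm_command: Moves the arm, as the interface text tells. Its arguments: {"type":"object","properties":{"series":{"type":"array"},"hand":{"type":"number"},"squeeze":{"type":"number"}},"required":["series"]}

```bash
mkdir -p pics; cat > h.py <<'E'
from cell import *
import numpy as np, cv2
E
python3 - <<'E'
from h import *
s=observe(); print(s['time'],s['tool_pos'],s['tool_rot'],s['opening'])
P={}
for c in ('top','side'):
    p=read_camera(c); P[c]=p; cv2.imwrite(f'pics/{c}0.png',p['pixels'])
    for n in ['coin_box','push_face','panel','round_pad_top','square_pad_top','bar_pad_top','cup','bottle','jar','brush']:
        for r in mark_of(p,n)[:2]: print(c,n,np.round(r['point'],4),round(r['confidence'],2))
E
```

```text
0.0 [ 0.21293945 -0.47946108  0.24485081] [-3.14007721e+00 -2.06988798e-04  4.17821144e-01] 0.09193568953041072
top push_face [ 0.5013 -0.2121  0.0544] 0.8
top panel [0.5507 0.1607 0.    ] 0.64
top round_pad_top [0.5476 0.2701 0.0359] 0.82
top round_pad_top [ 0.5522  0.1624 -0.0015] 0.61
top square_pad_top [0.5597 0.0491 0.0356] 0.57
top square_pad_top [0.5513 0.2699 0.0348] 0.38
top bar_pad_top [0.5563 0.165  0.0338] 0.75
top bar_pad_top [ 0.5507 -0.4603  0.0026] 0.43
top cup [ 0.3892 -0.0377 -0.003 ] 0.54
top bottle [ 0.5672  0.4859 -0.0036] 0.94
top jar [ 0.7534  0.011  -0.0027] 0.73
top brush [ 0.5505 -0.4608 -0.0016] 0.55
side coin_box [ 0.5506 -0.214  -0.0006] 0.72
side panel [0.5518 0.1585 0.0031] 0.77
side round_pad_top [0.5474 0.269  0.0316] 0.63
side round_pad_top [0.5533 0.1647 0.0242] 0.61
side square_pad_top [0.5486 0.0554 0.0356] 0.78
side cup [ 0.3907 -0.0393  0.0048] 0.82
side bottle [ 0.566   0.483  -0.0013] 0.67
side bottle [0.5547 0.1584 0.0224] 0.28
side jar [ 7.558e-01  9.200e-03 -6.000e-04] 0.71
side brush [ 0.5499 -0.4595 -0.002 ] 0.71
side brush [ 0.5546 -0.2172  0.0021] 0.49
```

View pics/top0.png

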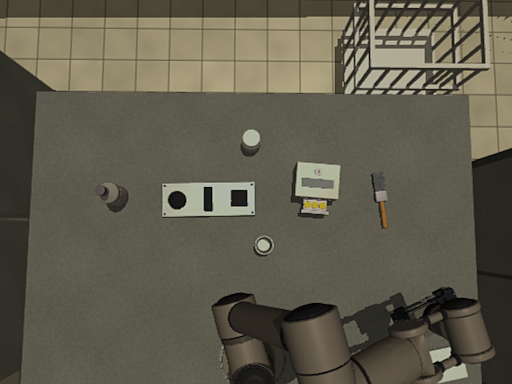

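View pics/side0.png

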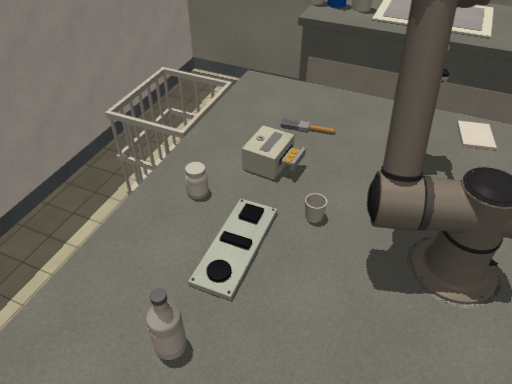

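Top view: round pad at (177,200), bar at (208,198), square at (239,198). The box is at (318,180) with its slide at (315,206), the cup at (264,245), and the brush to the right. The side view shows the same order: round pad (219,271) is nearest the bottle and square (251,213) is nearest the jar. The low-confidence network duplicates are wrong. Next I measure box yaw and triangulate the pads.

```bash
cat >> h.py <<'E'
def cam(p):
    R=cv2.Rodrigues(np.array(p['rvec'],float))[0]; return np.array(p['K']),R,np.array(p['tvec'],float).ravel()
def plane(p,uv,z):
    K,R,t=cam(p); uv=np.atleast_2d(uv).astype(float)
    d=(R.T@np.linalg.inv(K)@np.c_[uv,np.ones(len(uv))].T).T; c=-R.T@t
    return c+d*((z-c[2])/d[:,2])[:,None]
def tri(ps,uvs):
    Ps=[(lambda K,R,t:K@np.c_[R,t])(*cam(p)) for p in ps]
    X=cv2.triangulatePoints(Ps[0],Ps[1],np.array(uvs[0],float).reshape(2,1),np.array(uvs[1],float).reshape(2,1)).ravel(); return X[:3]/X[3]
def cen(m):
    v,u=np.nonzero(m); return np.array([u.mean(),v.mean()])
def rect(P):
    r=cv2.minAreaRect(P[:,:2].astype(np.float32)*1000); return r
E
python3 - <<'E'
from h import *
t=read_camera('top'); s=read_camera('side')
for n in ['round_pad','square_pad','bar_pad','panel','coin_slide','push_face','coin_box','cup','jar']:
    T=trace(t,n); S=trace(s,n); 
    c=[ (cen(x[0]['pixels']),round(x[0]['confidence'],2),int(x[0]['pixels'].sum())) if x else None for x in (T,S)]
    print(n,c, np.round(tri([t,s],[c[0][0],c[1][0]]),4) if all(c) else '')
    if n in('panel','coin_box','push_face') and T:
        v,u=np.nonzero(T[0]['pixels']); z={'panel':.02,'coin_box':.088,'push_face':.07}[n]
        print('  rect',rect(plane(t,np.c_[u,v],z)))
im=t['pixels']; cv2.imwrite('pics/box1.png',cv2.resize(im[150:225,285:350],None,fx=8,fy=8,interpolation=cv2.INTER_CUBIC))
for uv in [(297,163),(340,165),(338,200),(294,197)]: print(uv,plane(t,uv,.088)[0])
E
```

```text
round_pad [(array([177.20883534, 199.6626506 ]), 0.55, 249), (array([218.55011655, 270.35198135]), 0.84, 429)] [0.5496 0.268  0.0205]
square_pad [(array([239.44736842, 198.05639098]), 0.5, 266), (array([250.23028391, 213.01892744]), 0.59, 317)] [0.5574 0.0476 0.0208]
bar_pad [(array([208.42509943, 198.8833407 ]), 0.69, 2263), (array([235.7734139 , 239.89123867]), 0.58, 331)] [0.553  0.1575 0.0205]
panel [(array([209.77482129, 199.29150119]), 0.6, 2518), (array([232.38098277, 252.42022974]), 0.71, 3134)] [ 0.56    0.1592 -0.0352]
  rect ((550.9996337890625, 156.0937957763672), (126.23711395263672, 331.2718200683594), 1.5595875978469849)
coin_slide [(array([314.33798883, 206.70949721]), 0.74, 358), (array([292.9226361 , 157.03151862]), 0.77, 349)] [ 0.5243 -0.2154  0.0484]
push_face [(array([314.62427746, 206.98265896]), 0.55, 346), (array([293.36963696, 157.01650165]), 0.63, 303)] [ 0.5233 -0.2165  0.048 ]
  rect ((523.2866821289062, -211.94508361816406), (90.22338104248047, 49.78468322753906), 85.9109878540039)
coin_box [(array([316.06052768, 186.06518365]), 0.87, 1933), (array([269.70022779, 152.40820046]), 0.85, 2195)] [ 0.603  -0.2224  0.0374]
  rect ((584.8221435546875, -214.87767028808594), (155.85650634765625, 172.13946533203125), 87.64026641845703)
cup [(array([264.13945578, 245.05782313]), 0.52, 294), (array([314.56873823, 206.88135593]), 0.56, 531)] [ 0.3919 -0.0404  0.032 ]
jar [(array([250.87027027, 141.20810811]), 0.56, 370), (array([196.08163265, 180.28279883]), 0.59, 686)] [0.7572 0.008  0.0452]
(297, 163) [ 0.6721114  -0.15091981  0.088     ]
(340, 165) [ 0.66617574 -0.29893862  0.088     ]
(338, 200) [ 0.54544983 -0.29028478  0.088     ]
(294, 197) [ 0.55486899 -0.1400711   0.088     ]
```

View pics/box1.png

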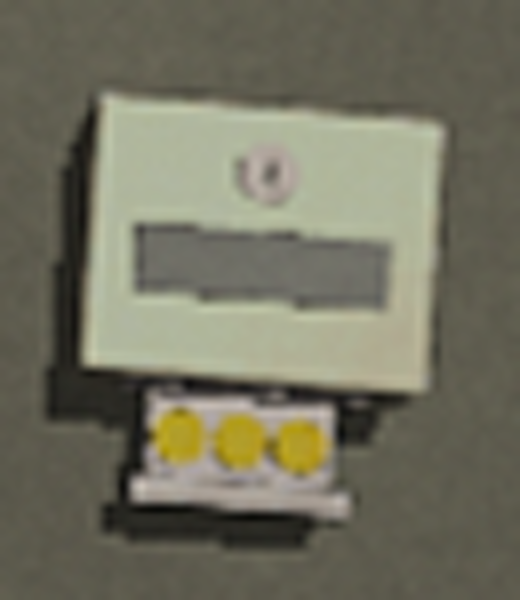

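Crop: the box's front edge runs (82,365)–(428,392), which gives a yaw of about -0.07. The push bar's front edge runs (128,500)–(350,522), roughly 49 mm out. The push face is at about (0.501,-0.212) and the round pad at about (0.549,0.269). Next I close the fingers and move in front of the bar.

>>> {"method": "arm_command", "body": {"series": [{"x": 36,"y": -17,"rz": 4},{"x": 72,"y": -34,"rz": 8},{"x": 109,"y": -51,"rz": 12},{"x": 145,"y": -68,"rz": 16},{"x": 182,"y": -85,"rz": 20},{"x": 218,"y": -101,"rz": 24},{"x": 254,"y": -118,"rz": 28},{"x": 291,"y": -135,"rz": 28},{"x": 327,"y": -152,"rz": 28},{"x": 327,"y": -152,"rz": 28},{"x": 327,"y": -152,"z": 45,"rz": 28},{"x": 327,"y": -152,"z": 90,"rz": 28},{"x": 327,"y": -152,"z": 135,"rz": 28},{"x": 327,"y": -152,"z": 165,"rz": 28},{"x": 327,"y": -152,"z": 180,"rz": 28},{"x": 327,"y": -152,"z": 180,"rz": 28},{"x": 327,"y": -152,"z": 180,"rz": 28}], "hand": 0, "squeeze": 10}}

```text
invalid input
```

```bash
python3 - <<'E'
from h import *
for c in ('top','wrist'):
    p=read_camera(c)
    for n in ['push_face','coin_box']:
        for r in mark_of(p,n)[:1]: print(c,n,np.round(r['point'],4),round(r['confidence'],2))
    a=p['pixels']; 
    if c=='top': b=cv2.resize(a[140:260,250:360],(440,480),interpolation=cv2.INTER_CUBIC)
    else: w=cv2.resize(a,(340,480)[:2])
cv2.imwrite('pics/pre.png',np.hstack([b,w]))
E
```

```text
top push_face [ 0.5004 -0.2095  0.0566] 0.79
top coin_box [ 0.5529 -0.2126  0.0031] 0.57
```

View pics/pre.png

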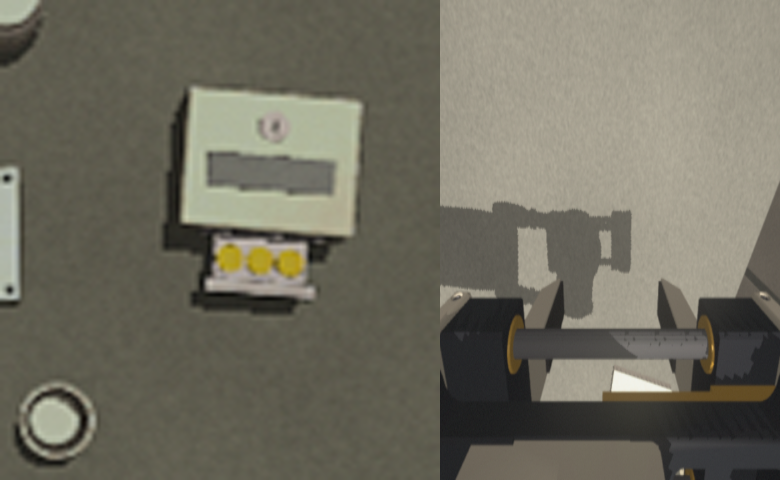

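The picture shows the arm unmoved and the slide still out, so the call was refused. The refusal may come from missing row fields. I'll try a small call with every field filled.

>>> {"method": "arm_command", "body": {"series": [{"x": 36,"y": -17,"z": 0,"rx": 0,"ry": 0,"rz": 4},{"x": 72,"y": -34,"z": 0,"rx": 0,"ry": 0,"rz": 8}], "hand": 0, "squeeze": 10}}

```text
time: 2.6
tool_pos: [0.2651, -0.4193, 0.2453]
tool_rot: [-3.142, -0.0, 0.273]
contact_force: [1.5, -0.3, 0.2]
opening: 0.0802
grip_force: 0.0
```

That works: every field is needed. Now the remaining move.

>>> {"method": "arm_command", "body": {"series": [{"x": 39,"y": -25,"z": 0,"rx": 0,"ry": 0,"rz": 4},{"x": 78,"y": -50,"z": 0,"rx": 0,"ry": 0,"rz": 8},{"x": 118,"y": -76,"z": 0,"rx": 0,"ry": 0,"rz": 12},{"x": 157,"y": -101,"z": 0,"rx": 0,"ry": 0,"rz": 16},{"x": 196,"y": -127,"z": 0,"rx": 0,"ry": 0,"rz": 20},{"x": 236,"y": -152,"z": 0,"rx": 0,"ry": 0,"rz": 20},{"x": 236,"y": -152,"z": 0,"rx": 0,"ry": 0,"rz": 20},{"x": 236,"y": -152,"z": 45,"rx": 0,"ry": 0,"rz": 20},{"x": 236,"y": -152,"z": 90,"rx": 0,"ry": 0,"rz": 20},{"x": 236,"y": -152,"z": 130,"rx": 0,"ry": 0,"rz": 20},{"x": 236,"y": -152,"z": 160,"rx": 0,"ry": 0,"rz": 20},{"x": 236,"y": -152,"z": 180,"rx": 0,"ry": 0,"rz": 20},{"x": 236,"y": -152,"z": 180,"rx": 0,"ry": 0,"rz": 20},{"x": 236,"y": -152,"z": 180,"rx": 0,"ry": 0,"rz": 20}]}}

```text
time: 4.0
tool_pos: [0.4502, -0.2092, 0.0659]
tool_rot: [3.141, 0.0, -0.071]
contact_force: [0.4, 0.1, 0.7]
opening: 0.0006
grip_force: 0.0
```

```bash
python3 - <<'E'
from h import *
s=observe(); print(s['tool_pos'],s['tool_rot'],s['opening'],s['contact_force'])
b=read_camera('side')['pixels']; w=read_camera('wrist')['pixels']
cv2.imwrite('pics/pre2.png',np.hstack([cv2.resize(b[90:230,220:360],(400,400),interpolation=cv2.INTER_CUBIC),cv2.resize(w,(400,400))]))
E
```

```text
[ 0.4502132  -0.20918552  0.06591278] [ 3.14145966e+00  3.17296042e-05 -7.13476336e-02] 0.0006340524406329638 [0.37911736 0.10036925 0.69841899]
```

View pics/pre2.png

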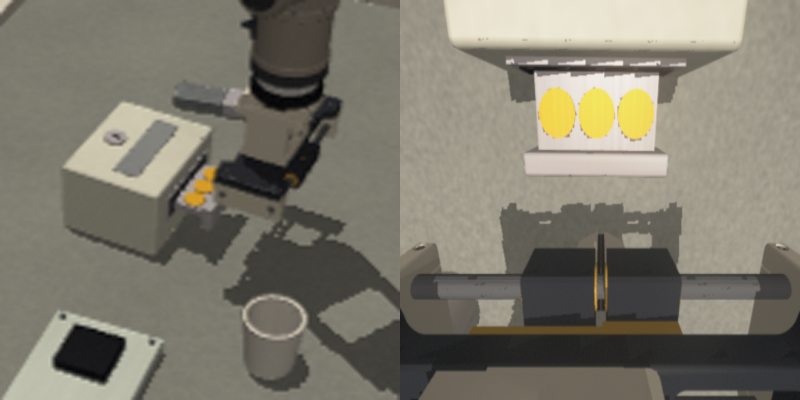

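Wrist view: closed fingers (600,290) are centred and square to the push bar (597,163), and the body is above box height in the side view. Pushing along tool +x.

>>> {"method": "arm_command", "body": {"series": [{"x": 15,"y": 0,"z": 0,"rx": 0,"ry": 0,"rz": 0},{"x": 30,"y": 0,"z": 0,"rx": 0,"ry": 0,"rz": 0},{"x": 36,"y": 0,"z": 0,"rx": 0,"ry": 0,"rz": 0},{"x": 42,"y": 0,"z": 0,"rx": 0,"ry": 0,"rz": 0},{"x": 47,"y": 0,"z": 0,"rx": 0,"ry": 0,"rz": 0},{"x": 52,"y": 0,"z": 0,"rx": 0,"ry": 0,"rz": 0},{"x": 57,"y": 0,"z": 0,"rx": 0,"ry": 0,"rz": 0},{"x": 62,"y": 0,"z": 0,"rx": 0,"ry": 0,"rz": 0},{"x": 66,"y": 0,"z": 0,"rx": 0,"ry": 0,"rz": 0},{"x": 68,"y": 0,"z": 0,"rx": 0,"ry": 0,"rz": 0},{"x": 68,"y": 0,"z": 0,"rx": 0,"ry": 0,"rz": 0}]}}

```text
time: 5.2
tool_pos: [0.5186, -0.2135, 0.0654]
tool_rot: [3.141, -0.001, -0.071]
contact_force: [-0.1, -1.1, 0.1]
opening: 0.0007
grip_force: 0.2
```

>>> {"method": "arm_command", "body": {"series": [{"x": 2,"y": 0,"z": 0,"rx": 0,"ry": 0,"rz": 0},{"x": 4,"y": 0,"z": 0,"rx": 0,"ry": 0,"rz": 0},{"x": 6,"y": 0,"z": 0,"rx": 0,"ry": 0,"rz": 0}]}}

```text
time: 5.5
tool_pos: [0.524, -0.2139, 0.0654]
tool_rot: [-3.142, 0.0, -0.071]
contact_force: [-3.2, -1.1, 0.6]
opening: 0.0002
grip_force: 1.6
```

```bash
python3 - <<'E'
from h import *
s=observe(); print(s['tool_pos'],s['contact_force'])
w=read_camera('wrist'); r=mark_of(w,'push_face')[:1]; print(r); r=mark_of(w,'coin_box')[:1]; print(r)
cv2.imwrite('pics/push1.png',w['pixels'])
E
```

```text
[ 0.52395517 -0.21385822  0.06541296] [-3.19616008 -1.14817519  0.59545566]
[{'point': [0.5372, -0.2122, 0.0546], 'confidence': 0.59}]
[{'point': [0.5547, -0.2113, 0.0041], 'confidence': 0.61}]
```

View pics/push1.png

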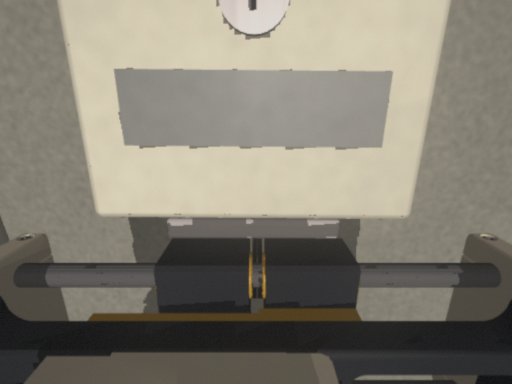

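The bar (253,228) is almost against the box front (row 216), with 3 N of sliding friction. It's nearly home, so I'll push until the force shows the stop.

>>> {"method": "arm_command", "body": {"series": [{"x": 1.5,"y": 0,"z": 0,"rx": 0,"ry": 0,"rz": 0},{"x": 3,"y": 0,"z": 0,"rx": 0,"ry": 0,"rz": 0},{"x": 4,"y": 0,"z": 0,"rx": 0,"ry": 0,"rz": 0}]}}

```text
time: 5.95
tool_pos: [0.5271, -0.2141, 0.0654]
tool_rot: [-3.141, 0.003, -0.071]
contact_force: [-8.7, -2.1, 4.7]
opening: 0.0006
grip_force: 4.7
```

>>> {"method": "arm_command", "body": {"series": [{"x": 1,"y": 0,"z": 0,"rx": 0,"ry": 0,"rz": 0},{"x": 2,"y": 0,"z": 0,"rx": 0,"ry": 0,"rz": 0},{"x": 2,"y": 0,"z": 0,"rx": 0,"ry": 0,"rz": 0},{"x": 2,"y": 0,"z": 0,"rx": 0,"ry": 0,"rz": 0}]}}

```text
time: 6.35
tool_pos: [0.5272, -0.2141, 0.0654]
tool_rot: [-3.141, 0.006, -0.071]
contact_force: [-14.0, -1.5, 7.6]
opening: 0.0008
grip_force: 7.1
```

The tool has stalled with the force rising to 14 N, so the slide is against its stop. I'll back off, rise and carry the fingers high over to the round pad.

>>> {"method": "arm_command", "body": {"series": [{"x": -20,"y": 0,"z": 0,"rx": 0,"ry": 0,"rz": 0},{"x": -50,"y": 0,"z": 0,"rx": 0,"ry": 0,"rz": 0},{"x": -60,"y": 0,"z": -40,"rx": 0,"ry": 0,"rz": 0},{"x": -60,"y": 0,"z": -85,"rx": 0,"ry": 0,"rz": 0},{"x": -60,"y": 0,"z": -130,"rx": 0,"ry": 0,"rz": 0},{"x": -60,"y": 0,"z": -150,"rx": 0,"ry": 0,"rz": 0},{"x": -55,"y": -40,"z": -150,"rx": 0,"ry": 0,"rz": 0},{"x": -51,"y": -80,"z": -150,"rx": 0,"ry": 0,"rz": 0},{"x": -47,"y": -120,"z": -150,"rx": 0,"ry": 0,"rz": 0},{"x": -43,"y": -160,"z": -150,"rx": 0,"ry": 0,"rz": 0},{"x": -40,"y": -200,"z": -150,"rx": 0,"ry": 0,"rz": 0},{"x": -36,"y": -240,"z": -150,"rx": 0,"ry": 0,"rz": 0},{"x": -33,"y": -280,"z": -150,"rx": 0,"ry": 0,"rz": 0},{"x": -30,"y": -320,"z": -150,"rx": 0,"ry": 0,"rz": 0},{"x": -26,"y": -360,"z": -150,"rx": 0,"ry": 0,"rz": 0},{"x": -22,"y": -400,"z": -150,"rx": 0,"ry": 0,"rz": 0},{"x": -18,"y": -440,"z": -150,"rx": 0,"ry": 0,"rz": 0},{"x": -15,"y": -484,"z": -150,"rx": 0,"ry": 0,"rz": 0},{"x": -15,"y": -484,"z": -150,"rx": 0,"ry": 0,"rz": 0},{"x": -15,"y": -484,"z": -150,"rx": 0,"ry": 0,"rz": 0}]}}

```text
time: 8.35
tool_pos: [0.5493, 0.2707, 0.2152]
tool_rot: [-3.141, -0.0, -0.069]
contact_force: [-0.2, 0.1, -0.7]
opening: 0.0003
grip_force: 0.0
```

```bash
python3 - <<'E'
from h import *
s=observe(); print(s['tool_pos'],s['tool_rot'])
t=read_camera('top'); w=read_camera('wrist')
for c,p in (('top',t),('wrist',w)):
    for n in ['round_pad_top','push_face','coin_box','bar_pad_top','cup','jar']:
        for r in mark_of(p,n)[:1]: print(c,n,np.round(r['point'],4),round(r['confidence'],2))
cv2.imwrite('pics/over.png',np.hstack([cv2.resize(t['pixels'][140:240,270:370],(400,400),interpolation=cv2.INTER_CUBIC),cv2.resize(w['pixels'],(400,400))]))
E
```

```text
[0.54926062 0.27074019 0.21518019] [-3.14142080e+00 -2.83481006e-04 -6.85380046e-02]
top round_pad_top [ 0.5396 -0.2162  0.0561] 0.68
top push_face [ 0.5394 -0.2156  0.0569] 0.48
top coin_box [ 0.5551 -0.2116 -0.0009] 0.89
top bar_pad_top [0.5567 0.1608 0.0334] 0.79
top cup [ 0.3921 -0.0368 -0.003 ] 0.61
top jar [ 0.7525  0.0131 -0.0041] 0.65
wrist round_pad_top [0.5466 0.2701 0.0378] 0.72
wrist push_face [0.5534 0.0456 0.0318] 0.36
wrist coin_box [0.5573 0.0479 0.0222] 0.61
wrist bar_pad_top [0.5528 0.1583 0.0345] 0.71
wrist cup [ 0.3908 -0.0363 -0.0023] 0.43
wrist jar [0.5477 0.2711 0.0206] 0.23
```

View pics/over.png

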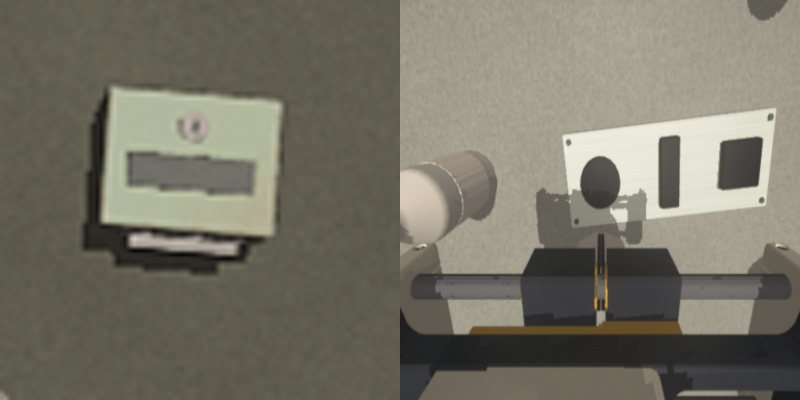

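Left: the slide is fully in, with only the bar showing at (185,243) against the box. Right: the round pad (600,182) is in line with the fingers (600,290), measured at (0.547,0.270) against TCP (0.549,0.271). Descending 137 mm to leave the fingertips about 25 mm above the pad, then holding.

>>> {"method": "arm_command", "body": {"series": [{"x": -1,"y": 0,"z": 40,"rx": 0,"ry": 0,"rz": 0},{"x": -2,"y": 1,"z": 80,"rx": 0,"ry": 0,"rz": 0},{"x": -2,"y": 1,"z": 110,"rx": 0,"ry": 0,"rz": 0},{"x": -2,"y": 1,"z": 128,"rx": 0,"ry": 0,"rz": 0},{"x": -2,"y": 1,"z": 137,"rx": 0,"ry": 0,"rz": 0},{"x": -2,"y": 1,"z": 137,"rx": 0,"ry": 0,"rz": 0},{"x": -2,"y": 1,"z": 137,"rx": 0,"ry": 0,"rz": 0},{"x": -2,"y": 1,"z": 137,"rx": 0,"ry": 0,"rz": 0},{"x": -2,"y": 1,"z": 137,"rx": 0,"ry": 0,"rz": 0},{"x": -2,"y": 1,"z": 137,"rx": 0,"ry": 0,"rz": 0}]}}

```text
time: 10.05
tool_pos: [0.5476, 0.2688, 0.0793]
tool_rot: [-3.141, -0.001, -0.071]
contact_force: [0.7, -0.6, 0.5]
opening: 0.0006
grip_force: 0.0
```

>>> {"method": "arm_command", "body": {"series": [{"x": 0,"y": 0,"z": 0,"rx": 0,"ry": 0,"rz": 0},{"x": 0,"y": 0,"z": 0,"rx": 0,"ry": 0,"rz": 0},{"x": 0,"y": 0,"z": 0,"rx": 0,"ry": 0,"rz": 0},{"x": 0,"y": 0,"z": 0,"rx": 0,"ry": 0,"rz": 0},{"x": 0,"y": 0,"z": 0,"rx": 0,"ry": 0,"rz": 0},{"x": 0,"y": 0,"z": 0,"rx": 0,"ry": 0,"rz": 0},{"x": 0,"y": 0,"z": 0,"rx": 0,"ry": 0,"rz": 0},{"x": 0,"y": 0,"z": 0,"rx": 0,"ry": 0,"rz": 0},{"x": 0,"y": 0,"z": 0,"rx": 0,"ry": 0,"rz": 0},{"x": 0,"y": 0,"z": 0,"rx": 0,"ry": 0,"rz": 0},{"x": 0,"y": 0,"z": 0,"rx": 0,"ry": 0,"rz": 0},{"x": 0,"y": 0,"z": 0,"rx": 0,"ry": 0,"rz": 0},{"x": 0,"y": 0,"z": 0,"rx": 0,"ry": 0,"rz": 0},{"x": 0,"y": 0,"z": 0,"rx": 0,"ry": 0,"rz": 0},{"x": 0,"y": 0,"z": 0,"rx": 0,"ry": 0,"rz": 0},{"x": 0,"y": 0,"z": 0,"rx": 0,"ry": 0,"rz": 0},{"x": 0,"y": 0,"z": 0,"rx": 0,"ry": 0,"rz": 0},{"x": 0,"y": 0,"z": 0,"rx": 0,"ry": 0,"rz": 0},{"x": 0,"y": 0,"z": 0,"rx": 0,"ry": 0,"rz": 0},{"x": 0,"y": 0,"z": 0,"rx": 0,"ry": 0,"rz": 0}]}}

```text
time: 12.05
tool_pos: [0.5473, 0.2687, 0.0785]
tool_rot: [3.142, -0.0, -0.071]
contact_force: [0.3, 0.4, -0.0]
opening: 0.0005
grip_force: 0.0
```

```bash
python3 - <<'E'
from h import *
s=observe(); print(s['time'],s['tool_pos'],s['contact_force'])
b=read_camera('side')['pixels']; w=read_camera('wrist')['pixels']
cv2.imwrite('pics/end.png',np.hstack([cv2.resize(b[180:360,130:310],(400,400),interpolation=cv2.INTER_CUBIC),cv2.resize(w,(400,400))]))
E
```

```text
12.05 [0.54731794 0.26872215 0.07849662] [ 0.34961187  0.43967384 -0.03119918]
```

View pics/end.png

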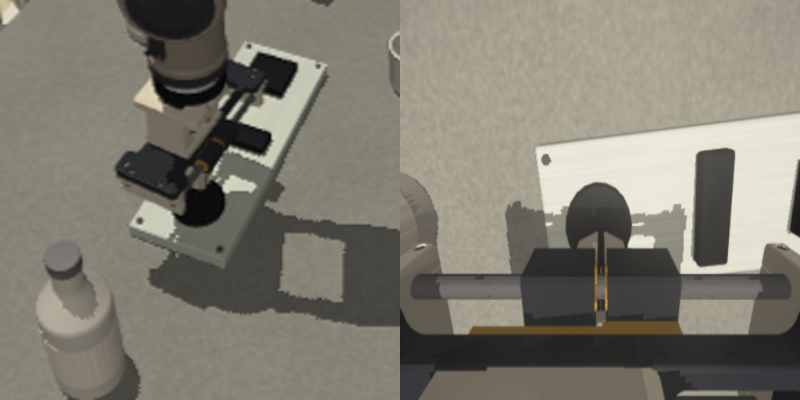

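Both views show the fingers hovering over the round pad (side crop (200,200), wrist (600,220)) without touching it. The bottle is undisturbed, so I'm handing in.

```bash
python3 -c "
from cell import *
print(hand_in())"
```

```text
the job is handed in; nothing more can be done
None
```

I pushed the coin slide home against its stop, held the closed fingertips about 25 mm above the middle of the round pad for over 2 s, and handed the job in still pointing there; the judge's verdict was not shown.

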